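# Hang the caddy's cupboard door back on its two hinge pins

## Robot

A 6-joint arm with a two-finger parallel gripper is mounted at the origin on the work surface. World frame = base frame: x ahead of the robot, y to its left, z up, the work surface at z = 0. Lengths are in m, angles in rad, forces in N, time in s.
With the tool pointing down it reaches from about 0.375 to 0.975 m from the base axis. Payload 3.8 kg.
Tool frame: the origin (TCP) lies midway between the tips of the shut fingers; the grasp point (between the pads) lies 19 mm behind it; z points along the fingers, y is the line along which they close (so a half turn about z gives the same grasp; the last joint's range is limited). The gripper opens to 85 mm and grips with 20 to 120 N. Pads are 22 mm wide; open, the fingers measure 114 mm over their backs; the gripper's body (76 mm by 85 mm) begins 54 mm behind the grasp point. The pads swing forward as they close: fully open they stand 13 mm farther back than shut.
Start: joints at [1.303, 0.264, 1.604, -0, 1.274, -0.037], TCP at [0.154, 0.657, 0.231] pointing down, gripper open.
Joint ranges: [-2.63, 2.63], [-0.94, 2.18], [0.31, 2.57], [-1.31, 4.45], [0, 2.66], [-2.55, 2.55]. Speed limits (rad/s): [2.57, 2.57, 3.14, 3.14, 3.14, 3.14].

## Interface

Orientations are given as a rotation vector (axis times angle).
In Python, from workcell import bot gives the robot as it stands.
- The arm moves only by the tool jog_arm, never from a script. Its argument "motion" is a list of rows, each a list of 5 numbers: the opening, from -1 (shut) to 1 (fully open), then the shift along the tool's x, y, z in mm, then the turn about the tool's z in degrees. In form: [[claw, x, y, z, twist], ...]. A call has 1 to 10 rows; each row shifts and turns the commanded pose from where the row before left it, along the tool's axes as they then stand; what a row does not reach is not made up. A row lasts 1/12 s, in which the tool goes at most 41.7 mm and 7.16 degrees, less where a joint would pass 70% of its speed; a pose out of reach is approached as far as the arm can. A call with a gripper value outside its range is refused whole. The fingers move at their own pace and stop on an object; "force" is the grip in N (left out, the last holds). Time passes only in rows, so rows that do not move let the fingers close. It gives the time, the measured TCP pose, the force, the opening and the grip force at its end, in the units of the state.
- bot.read_state(): the state, without advancing time (a new reading comes with each control period).
- bot.read_camera(name): name is "scene" or "side" or "wrist"; returns (picture, depth): 384x512x3 uint8, red, green, blue; 384x512 float32, m along the optical axis (not along the pixel's ray), 0 where there is no reading.
- bot.get_calibration(name): a dict with "vfov" (degrees; the focal length in pixels is half the picture's height over the tangent of half this angle, whatever the lens; pixels are square), "cx", "cy" (the principal point, pixels), "dist" ([k1, k2, p1, p2, k3] as OpenCV has them; the pictures are not rectified), "rvec" (rotation vector, rad) and "tvec" (3), from world to camera coordinates, as OpenCV has them; the wrist camera has in their place "tool_from_camera" (4x4, takes a point from camera to tool coordinates, whose origin is the TCP and whose axes are the flange's). Camera axes: x right, y down, z forward; pixel columns grow to the right and rows downward; lengths in m; the calibration is good to about 2 mm. A picture is of the moment at which its call begins: read the wrist's pose just before it. get_calibration takes no time and is no camera call.
- bot.finish_job(): hands the job in; it is judged then, once.
The state is a dict: "time": time; "q": joint angles; "joint_vel": joint speeds; "joint_torque": joint torques, N m; "tool_pos": TCP position; "tcp_rot": TCP orientation; "wrist_force": force on the tool from outside, world axes, zero at the start; "torque": the same for the moment, N m; "width": opening from 0.0 (shut) to 1.0 (fully open); "grip_force": force on a finger pad.
Only numpy, scipy, OpenCV 4.12 (cv2) and the standard library are available. Lean on these libraries where they do the work, as an engineer would, in place of code of your own. Each camera call takes 0.05 s, during which the arm holds its last target. There are 200 camera calls.

## Task

The door of the little cupboard on the bathroom caddy has been washed and stands in the draining stand. Hang it back: lower both its hinge sockets onto the two upright pins together, press it gently down until it is fully home, and swing it shut against its bumpers. Do not force it, the caddy only hangs on suction cups, and leave the tumbler, the brush rack, the soap case and the nail clipper as they are.

Things in the scene. Friction and masses are not known exactly. Their poses are not given: they have to be found in the camera images.
- caddy: Lime-green caddy with its tiled half wall (294 mm high, behind it). Origin: counter level at the caddy's back; z up, -x out from the wall, y along it. Open ledge at y -205..-33 mm, 70 to 92 mm up, to x -105 mm. Cupboard at y 0..110, z 80..204 mm, open front at x -112 mm, back on a back plate that hangs on two suction cups.
- hinge (a point): Drawn foot of the lower hinge pin, on top of its bracket: caddy frame (-123.5, -11, 90) mm, axes as the caddy's. The cupboard and its pins are clipped in with play: the true foot is up to 6 mm off along the caddy's y and up to 3.5 mm higher or lower, fixed during a run and not measured; x is true. The door is home when its origin is on the true foot.
- upper_hinge (a point): Drawn foot of the upper pin, 75 mm straight above point hinge, same play. Both pins: 7 mm thick, 16 mm tall, the last 3 mm coned to 5 mm, each on a bracket 15 mm wide, 8 mm thick, from a post 23 mm behind the pins (y -19..0 mm) to 6 mm before them. So bring the door in from the front 20 to 35 mm above home (barrels between the brackets), then lower it.
- bumper (a point): Drawn point midway between two rubber bumpers on which the back of the shut door lands: caddy frame (-118.5, 106.5, 142.5) mm, same play as the pins. The cupboard roof's drip lip runs out to x -122.5 mm, over y 8..110 mm, 3 mm above the top of a door that is fully home: a door left higher strikes it and cannot shut.
- door: Lime-green door, 0.1 to 0.2 kg. Origin: on the hinge line at the lower socket's mouth; z up. Panel 9 mm thick in x, y 12..122, z -10..105 mm. Sockets: barrels 18 mm outside, 9.5 mm bore right through, at z 0..20 and 75..95 mm. Finger pull on the -x face at y 106, z 32..68 mm, 10 mm proud. Shut: axes parallel to the caddy's. Opens with its yaw growing, free edge coming out from the wall.
- door_top (a point): On the door's top edge, 40 mm from the hinge line (door frame 0, 40, 105 mm): a place to grip across the 9 mm from above. A sprung tongue on the post bears on the upper barrel for the last 7 mm: a push near the hinge line growing to 6 to 11 N snaps past it 2 to 3 mm above home, then a firm stop; the door's weight does not do it. Beyond about 30 N the cups would let go.
- stand: White draining stand, 80 x 90 x 10 mm base, prongs to 46 mm up. Origin: underside centre. The door stands upright in its middle slot, 11 mm wide, along the stand's y.
- tumbler: Glass tumbler, 68 mm across, 95 mm tall, loose on the ledge. Origin: underside centre. Leave alone.
- brush_rack: White slotted toothbrush rack with two brushes and a black comb, 44 x 70 mm, 172 mm tall, loose on the ledge. Origin: underside centre. Leave alone.
- soap_case: White flip-top soap case, 66 x 100 x 34 mm, on the counter. Origin: underside centre. Leave alone.
- nail_clipper: Steel nail clipper, 60 x 12 x 12 mm, on the counter. Origin: underside centre. Leave alone.
Mind the look-alikes: they are no part of the job. Of the things shaped like the door, the lime one is meant.

How it is judged:
On the way:
1. both sockets of the door are down on their pins (horizontal distance between door and hinge below 0.01 m and z of door in the frame of hinge between -0.006 and 0.006 m and angle between door's own z axis and vertical below 0.07 rad), for 0.2 s.
At the end, for the whole second after the job is handed in: The door hangs on both pins fully home (under the drip lip, upright within 4 degrees) and shut within 4 degrees of the cupboard front, still and released; never pressed on the caddy above 35 N nor the gripper above 10 N; the other objects within 20 mm of where they were (all of step 1 and angle between the y axis of door and the y axis of caddy, either way round below 0.07 rad and y of door_top in the frame of caddy above 0 m and linear speed of door below 0.02 m/s); the robot touches nothing.
It fails at once if the door is forced against the caddy (more than 35 N) (contact force between door and caddy above 35 N).
It fails at once if the gripper pushes on the caddy itself (more than 10 N) (contact force between the arm and caddy above 10 N).
It fails at once if the tumbler is disturbed (distance of tumbler from where it was at the start of the episode above 0.02 m or angle between tumbler's own z axis and vertical above 0.2 rad).
It fails at once if the brush rack is disturbed (distance of brush_rack from where it was at the start of the episode above 0.02 m or angle between brush_rack's own z axis and vertical above 0.2 rad).
It fails at once if the soap case or the nail clipper is disturbed (distance of any of soap_case, nail_clipper from where it was at the start of the episode above 0.02 m).
It also fails if it takes over 72 s, if anything falls off the work surface, if the arm or the gripper's body presses on something with over 40 N, if the wrist force passes 120 N, or if a joint passes its speed limit or range.

## Working session

There is one attempt and no reset: what is moved stays moved. The work goes in short steps, Python scripts to look and compute and a tool call to move; the robot and the scene stay as the last step left them, time stands still between calls to the robot, and variables do not carry over. Pictures are saved under pics/ and viewed, at most 11 in all, crops included, and the job is handed in when it is done.

Besides the shell and the picture viewer there is one more tool, called as name(argument=value, ...), one argument or row to a line, values as JSON. jog_arm: Moves the arm, as the interface text tells. Its arguments: {"type":"object","properties":{"motion":{"type":"array"},"force":{"type":"number"}},"required":["motion"]}

```bash
mkdir -p pics
cat > h.py <<'E'
import numpy as np, cv2
from workcell import bot
def cam(name):
    s=bot.read_state(); c=bot.get_calibration(name); im,d=bot.read_camera(name)
    f=im.shape[0]/2/np.tan(np.radians(c['vfov'])/2)
    K=np.array([[f,0,c['cx']],[0,f,c['cy']],[0,0,1.]])
    if 'rvec' in c:
        R=cv2.Rodrigues(np.array(c['rvec'],float))[0]; T=np.eye(4); T[:3,:3]=R.T; T[:3,3]=-R.T@np.array(c['tvec'],float).ravel()
    else:
        B=np.eye(4); B[:3,:3]=cv2.Rodrigues(np.array(s['tcp_rot'],float))[0]; B[:3,3]=s['tool_pos']
        T=B@np.array(c['tool_from_camera'])
    return im,d,K,np.array(c['dist'],float),T
def cloud(d,K,dist,T):
    h,w=d.shape; u,v=np.meshgrid(np.arange(w),np.arange(h))
    p=cv2.undistortPoints(np.stack([u,v],-1).reshape(-1,1,2).astype(np.float64),K,dist).reshape(h,w,2)
    P=np.concatenate([p*d[...,None],d[...,None]],-1)@T[:3,:3].T+T[:3,3]
    P[d==0]=np.nan
    return P
def save(n,im): cv2.imwrite(n,im[...,::-1])
E
python3 - <<'E'
from h import *
for n in ['scene','side','wrist']:
    im,d,K,D,T=cam(n); np.savez(f'{n}0.npz',im=im,d=d,K=K,D=D,T=T); print(n,T.round(3).tolist(),K[0,0],D)
a=[np.load(f'{n}0.npz')['im'] for n in ['scene','side']]
save('pics/a.png',a[0]);save('pics/b.png',a[1])
print(bot.read_state())
E
```

```text
scene [[0.443, 0.7, -0.559, 1.158], [0.896, -0.352, 0.269, -0.388], [-0.009, -0.621, -0.784, 1.032], [0.0, 0.0, 0.0, 1.0]] 451.28463341151524 [-0.00929622  0.          0.          0.          0.        ]
side [[-0.996, -0.056, 0.07, 0.43], [-0.088, 0.738, -0.669, 0.69], [-0.014, -0.672, -0.74, 0.96], [0.0, 0.0, 0.0, 1.0]] 476.4615794006833 [0.00063339 0.         0.         0.         0.        ]
wrist [[0.229, 0.936, 0.268, 0.086], [0.973, -0.219, -0.066, 0.674], [-0.003, 0.276, -0.961, 0.373], [0.0, 0.0, 0.0, 1.0]] 280.8776153240079 [-0.05550193  0.          0.          0.          0.        ]
{'time': 0.15, 'q': array([ 1.30312774e+00,  2.64587281e-01,  1.60505798e+00, -3.17346313e-05,
        1.27373741e+00, -3.69029751e-02]), 'joint_vel': array([ 5.75359911e-04, -3.37898100e-03, -5.28477611e-03,  1.00717678e-04,
       -8.41697903e-05,  1.16823594e-04]), 'joint_torque': array([ 6.80459543e-04, -5.15914822e+01, -3.67959094e+01, -6.54154201e-05,
        8.12650833e-03, -1.35031809e-05]), 'tool_pos': array([0.15424908, 0.65654592, 0.23024447]), 'tcp_rot': array([-3.61639517e-01, -3.12046404e+00,  2.78622596e-03]), 'wrist_force': array([0.4870151 , 1.48671066, 0.28636202]), 'torque': array([0.04115532, 0.00591415, 0.02808631]), 'grip_force': 0.0, 'width': 0.9956669322302355}
```

View pics/a.png

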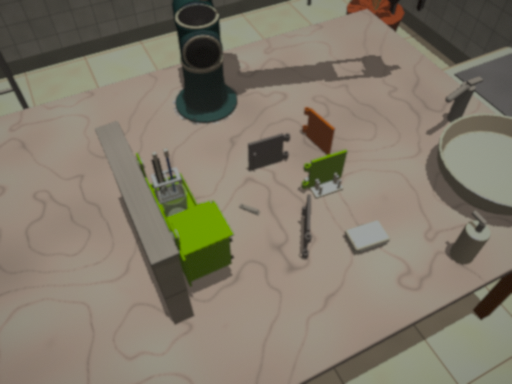

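View pics/b.png

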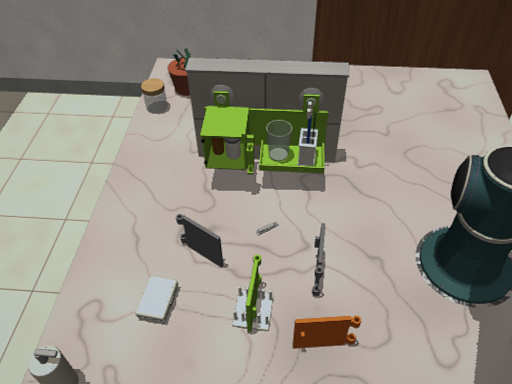

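The scene view shows the lime door in its white stand at about (325,170) and the caddy at (200,240). The side view shows the door at (254,295), with its barrels on the wall-facing edge, and the caddy's hinge post at (251,155). The grey and orange doors are look-alikes.

Run:
```python
from h import *
out=[]
for n in ['scene','side']:
    z=np.load(n+'0.npz'); P=cloud(z['d'],z['K'],z['D'],z['T']); im=z['im']
    hsv=cv2.cvtColor(im,cv2.COLOR_RGB2HSV)
    m=((hsv[...,0]>32)&(hsv[...,0]<50)&(hsv[...,1]>150)).astype(np.uint8)
    nl,L,st,c=cv2.connectedComponentsWithStats(m)
    for i in range(1,nl):
        if st[i,4]<60: continue
        p=P[L==i]; p=p[~np.isnan(p[:,0])]
        print(n,st[i],np.percentile(p,[2,50,98],axis=0).round(3).tolist())
    # wall: grey top
    u,v=(130,200) if n=='scene' else (0,0)
    ok=np.nan_to_num(P[...,2])
    w=(abs(ok-0.294)<0.008)&(hsv[...,1]<80)
    print('walltop',w.sum()); q=P[w][:,:2].astype(np.float32)
    if len(q)>50: print(cv2.minAreaRect(q),cv2.fitLine(q,cv2.DIST_HUBER,0,.01,.01).ravel())
z=np.load('side0.npz'); im=z['im']
a=cv2.resize(im[80:190,180:340],None,fx=4,fy=4,interpolation=cv2.INTER_CUBIC)
b=cv2.resize(im[240:340,220:290],None,fx=4.4,fy=4.4,interpolation=cv2.INTER_CUBIC)[:440]
b=cv2.resize(im[245:335,225:285],(150*1,225))
save('pics/c.png',np.hstack([a,cv2.copyMakeBorder(b,0,440-225,0,0,0)]))
```

```text
scene [303 150  43  37 769] [[0.486, 0.096, 0.03], [0.497, 0.156, 0.09], [0.502, 0.21, 0.128]]
scene [ 146  178   87  104 3773] [[0.417, -0.314, 0.079], [0.628, -0.257, 0.201], [0.658, -0.198, 0.22]]
walltop 4183
((0.19809745252132416, -0.015118300914764404), (0.5614802837371826, 1.13800847530365), 30.33354949951172) [ 0.99907696 -0.04295609  0.5911844  -0.34978884]
side [ 200   92  128   82 5332] [[0.349, -0.311, 0.073], [0.534, -0.265, 0.156], [0.654, -0.19, 0.229]]
side [246 255  15  77 558] [[0.486, 0.098, 0.022], [0.495, 0.178, 0.1], [0.502, 0.225, 0.126]]
walltop 2719
((0.345223069190979, -0.2577069401741028), (0.24921731650829315, 0.7494049072265625), 60.664466857910156) [ 0.9958571  -0.09093169  0.49882272 -0.34579465]
```

View pics/c.png

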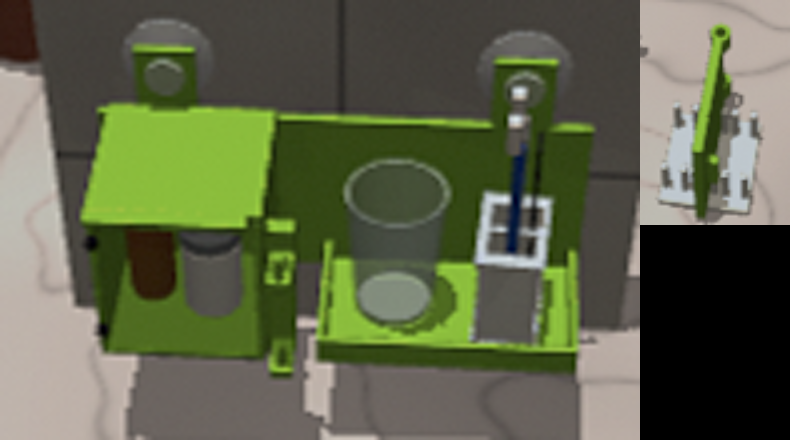

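Run:
```python
from h import *
print(np.array(bot.get_calibration('wrist')['tool_from_camera']).round(4).tolist())
for n in ['scene','side']:
    z=np.load(n+'0.npz'); P=cloud(z['d'],z['K'],z['D'],z['T']); im=z['im']
    X,Y,Z=np.nan_to_num(P).transpose(2,0,1)
    hsv=cv2.cvtColor(im,cv2.COLOR_RGB2HSV); m=(hsv[...,0]>32)&(hsv[...,0]<50)&(hsv[...,1]>130)
    w=(abs(Z-0.294)<0.006)&(hsv[...,1]<80)&(X>.25)&(X<.8)&(Y<-.28)&(Y>-.5)
    q=P[w][:,:2].astype(np.float32); print(n,'wall',len(q),cv2.minAreaRect(q),cv2.fitLine(q,cv2.DIST_HUBER,0,.01,.01).ravel(),q.min(0),q.max(0))
    r=m&(abs(Z-.21)<.015)&(Y>-.34)&(Y<-.15)&(X>.53)
    q=P[r].astype(np.float32); print('roof',len(q),cv2.minAreaRect(q[:,:2]),cv2.boxPoints(cv2.minAreaRect(q[:,:2])).tolist(),np.median(q[:,2]))
    dd=m&(Y>.05)&(Y<.3)
    q=P[dd]; t=q[(q[:,2]>.115)].astype(np.float32); print('door',len(q),len(t),cv2.fitLine(q[:,:2].astype(np.float32),cv2.DIST_HUBER,0,.01,.01).ravel(), t.min(0),t.max(0),np.median(t,0))
    for a,b in ((.08,.105),(.105,.13),(.13,.16),(.16,.19),(.19,.23)):
        k=q[(q[:,1]>a)&(q[:,1]<b)]
        if len(k): print(a,np.percentile(k,[1,50,99],axis=0).round(4).tolist())
    k=m&(X>.5)&(X<.55)&(Y>-.215)&(Y<-.15)
    print('br',P[k].round(3).tolist()[::3])
```

```text
[[-0.0002, -0.9611, -0.2761, 0.0701], [1.0, 0.0, -0.0008, 0.0012], [0.0008, -0.2761, 0.9611, -0.1426], [0.0, 0.0, 0.0, 1.0]]
scene wall 2145 ((0.5017343759536743, -0.35299262404441833), (0.40807339549064636, 0.056313879787921906), 0.5813198685646057) [ 0.9999481   0.01018753  0.5433489  -0.3533685 ] [ 0.29745978 -0.38303655] [ 0.70566887 -0.32315254]Traceback (most recent call last):
  File "<stdin>", line 10, in <module>
cv2.error: OpenCV(4.12.0) /io/opencv/modules/imgproc/src/convhull.cpp:143: error: (-215:Assertion failed) total >= 0 && (depth == CV_32F || depth == CV_32S) in function 'convexHull'
```

Run:
```python
from h import *
C=lambda a:np.ascontiguousarray(a,dtype=np.float32)
for n in ['scene','side']:
    z=np.load(n+'0.npz'); P=cloud(z['d'],z['K'],z['D'],z['T']); im=z['im']
    X,Y,Z=np.nan_to_num(P).transpose(2,0,1)
    hsv=cv2.cvtColor(im,cv2.COLOR_RGB2HSV); m=(hsv[...,0]>32)&(hsv[...,0]<50)&(hsv[...,1]>130)
    w=(abs(Z-0.294)<0.006)&(hsv[...,1]<80)&(X>.25)&(X<.8)&(Y<-.28)&(Y>-.5)
    q=C(P[w][:,:2]); 
    if len(q): print(n,'wall',len(q),cv2.minAreaRect(q),cv2.fitLine(q,cv2.DIST_HUBER,0,.01,.01).ravel())
    r=m&(abs(Z-.21)<.015)&(Y>-.34)&(Y<-.15)&(X>.53)
    q=C(P[r][:,:2]); 
    if len(q):print('roof',len(q),cv2.boxPoints(cv2.minAreaRect(q)).round(4).tolist(),np.median(Z[r]))
    q=P[m&(Y>.05)&(Y<.3)]; t=C(q[(q[:,2]>.115)]); print('door',len(q),len(t),cv2.fitLine(C(q[:,:2]),cv2.DIST_HUBER,0,.01,.01).ravel(), np.percentile(t,[2,50,98],axis=0).round(4).tolist())
    for a,b in ((.08,.105),(.105,.13),(.13,.16),(.16,.19),(.19,.23)):
        k=q[(q[:,1]>a)&(q[:,1]<b)]
        if len(k): print(a,np.percentile(k,[1,50,99],axis=0).round(4).tolist())
    k=m&(X>.5)&(X<.55)&(Y>-.215)&(Y<-.15)
    print('br',P[k].round(3).tolist()[::3])
```

```text
scene wall 2145 ((0.5017343759536743, -0.35299262404441833), (0.40807339549064636, 0.056313879787921906), 0.5813198685646057) [ 0.9999481   0.01018753  0.5433489  -0.3533685 ]
roof 2236 [[0.5292999744415283, -0.1931000053882599], [0.5300999879837036, -0.31459999084472656], [0.6621999740600586, -0.31369999051094055], [0.6614000201225281, -0.19220000505447388]] 0.20242344651878752
door 828 185 [0.07910735 0.9968661  0.49797076 0.16852233] [[0.4865, 0.0976, 0.1156], [0.4961, 0.1579, 0.1237], [0.5021, 0.2123, 0.1288]]
0.08 [[0.4824, 0.0913, 0.0318], [0.4931, 0.0991, 0.106], [0.4989, 0.1048, 0.1199]]
0.105 [[0.4854, 0.1056, 0.0254], [0.4944, 0.1175, 0.0857], [0.4981, 0.1296, 0.1277]]
0.13 [[0.4884, 0.1301, 0.0298], [0.4964, 0.1466, 0.0896], [0.5, 0.1596, 0.1284]]
0.16 [[0.4918, 0.1603, 0.0277], [0.4984, 0.1743, 0.0858], [0.5011, 0.1894, 0.1284]]
0.19 [[0.4925, 0.1903, 0.039], [0.5001, 0.2026, 0.0954], [0.5035, 0.2163, 0.1291]]
br [[0.546, -0.207, 0.203], [0.535, -0.191, 0.181], [0.548, -0.21, 0.204], [0.532, -0.193, 0.175]]
side wall 2362 ((0.5059565901756287, -0.3490413725376129), (0.405
[... 2752 characters left out ...]
3, 0.086], [0.535, -0.211, 0.088], [0.511, -0.212, 0.089], [0.504, -0.213, 0.089], [0.546, -0.209, 0.086], [0.535, -0.212, 0.084], [0.511, -0.206, 0.091], [0.503, -0.209, 0.088], [0.548, -0.207, 0.084], [0.535, -0.189, 0.102], [0.511, -0.209, 0.084], [0.503, -0.209, 0.085], [0.541, -0.189, 0.098], [0.534, -0.202, 0.086], [0.511, -0.21, 0.08], [0.503, -0.206, 0.084], [0.541, -0.189, 0.094], [0.534, -0.2, 0.084], [0.509, -0.207, 0.079], [0.501, -0.21, 0.076], [0.535, -0.185, 0.095], [0.511, -0.209, 0.073], [0.503, -0.205, 0.078], [0.538, -0.183, 0.093], [0.531, -0.194, 0.083], [0.538, -0.184, 0.089], [0.53, -0.188, 0.086], [0.535, -0.182, 0.088], [0.541, -0.184, 0.081], [0.533, -0.182, 0.084]]
```

```bash
cat >> h.py <<'E'
def tool():
    s=bot.read_state(); R=cv2.Rodrigues(np.array(s['tcp_rot'],float))[0]
    return np.array(s['tool_pos']),R,np.degrees(np.arctan2(R[1,0],R[0,0]))
def plan(target,ang,n,claw):
    p,R,a=tool(); d=(np.array(target)-p)/n; da=-(((ang-a)+180)%360-180)/n
    rows=[]
    for i in range(n):
        t=np.radians(a-da*i); x=np.array([np.cos(t),np.sin(t),0]); y=np.array([np.sin(t),-np.cos(t),0])
        rows.append([claw,round(d@x*1e3,1),round(d@y*1e3,1),round(-d[2]*1e3,1),round(da,2)])
    print(p.round(4),round(a,2),'tilt',R[:,2].round(3)); print(rows)
E
python3 -c "
from h import *
plan([.494,.17,.25],86,18,1)"
```

```text
[0.1542 0.6565 0.2302] 166.78 tilt [-0.    -0.002 -1.   ]
[[1, np.float64(-24.6), np.float64(-22.0), np.float64(-1.1), np.float64(4.49)], [1, np.float64(-26.2), np.float64(-20.0), np.float64(-1.1), np.float64(4.49)], [1, np.float64(-27.7), np.float64(-17.9), np.float64(-1.1), np.float64(4.49)], [1, np.float64(-29.0), np.float64(-15.7), np.float64(-1.1), np.float64(4.49)], [1, np.float64(-30.1), np.float64(-13.4), np.float64(-1.1), np.float64(4.49)], [1, np.float64(-31.1), np.float64(-11.0), np.float64(-1.1), np.float64(4.49)], [1, np.float64(-31.9), np.float64(-8.5), np.float64(-1.1), np.float64(4.49)], [1, np.float64(-32.4), np.float64(-6.0), np.float64(-1.1), np.float64(4.49)], [1, np.float64(-32.8), np.float64(-3.4), np.float64(-1.1), np.float64(4.49)], [1, np.float64(-33.0), np.float64(-0.8), np.float64(-1.1), np.float64(4.49)], [1, np.float64(-32.9), np.float64(1.7), np.float64(-1.1), np.float64(4.49)], [1, np.float64(-32.7), np.float64(4.3), np.float64(-1.1), np.float64(4.49)], [1, np.float64(-32.2), np.float64(6.9), np.float64(-1.1), np.float64(4.49)], [1, np.float64(-31.6), np.float64(9.4), np.float64(-1.1), np.float64(4.49)], [1, np.float64(-30.8), np.float64(11.8), np.float64(-1.1), np.float64(4.49)], [1, np.float64(-29.8), np.float64(14.2), np.float64(-1.1), np.float64(4.49)], [1, np.float64(-28.6), np.float64(16.5), np.float64(-1.1), np.float64(4.49)], [1, np.float64(-27.2), np.float64(18.6), np.float64(-1.1), np.float64(4.49)]]
```

jog_arm(
  motion=[
    [1,-25,-22,-1,4.5],
    [1,-26,-20,-1,4.5],
    [1,-28,-18,-1,4.5],
    [1,-29,-16,-1,4.5],
    [1,-30,-13,-1,4.5],
    [1,-31,-11,-1,4.5],
    [1,-32,-8.5,-1,4.5],
    [1,-32,-6,-1,4.5],
    [1,-33,-3,-1,4.5],
    [1,-33,-1,-1,4.5],
  ],
)

```text
time: 0.98
tool_pos: [0.3438, 0.3851, 0.2411]
tcp_rot: [1.533, 2.742, -0.0]
wrist_force: [0.9, 0.2, 0.5]
width: 0.997
grip_force: 0.0
```

jog_arm(
  motion=[
    [1,-33,2,-1,4.5],
    [1,-33,4,-1,4.5],
    [1,-32,7,-1,4.5],
    [1,-32,9,-1,4.5],
    [1,-31,12,-1,4.5],
    [1,-30,14,-1,4.5],
    [1,-29,16,-1,4.5],
    [1,-27,19,-1,4.5],
    [1,0,0,0,0],
    [1,0,0,0,0],
  ],
)

```text
time: 1.82
tool_pos: [0.4942, 0.1673, 0.249]
tcp_rot: [-2.305, -2.134, 0.001]
wrist_force: [-0.0, 0.8, -0.3]
width: 0.998
grip_force: 0.0
```

```bash
sed -i 's/rows.append(\[claw,\(.*\)\])$/rows.append([claw]+[float(v) for v in (\1)])/' h.py
python3 - <<'E'
from h import *
p,R,a=tool(); print(p.round(4),a)
im,d,K,D,T=cam('wrist'); np.savez('w1.npz',im=im,d=d,K=K,D=D,T=T); save('pics/d.png',im)
P=cloud(d,K,D,T); hsv=cv2.cvtColor(im,cv2.COLOR_RGB2HSV); m=(hsv[...,0]>32)&(hsv[...,0]<50)&(hsv[...,1]>130)
q=P[m&(P[...,1]>0)]; print(len(q))
t=q[q[:,2]>.12]; print(np.percentile(t,[1,50,99],axis=0).round(4).tolist(), cv2.fitLine(np.ascontiguousarray(t[:,:2],dtype=np.float32),cv2.DIST_HUBER,0,.01,.01).ravel())
k=q[q[:,1]<.111]; print(np.percentile(k,[1,50,99],axis=0).round(4).tolist())
E
```

```text
[0.4942 0.1673 0.249 ] 85.60860964800438
1309
[[0.4512, 0.1162, 0.1229], [0.4958, 0.1752, 0.1249], [0.5541, 0.2223, 0.3411]] [0.07351515 0.9972941  0.49597538 0.17693646]
[[0.4836, 0.0936, 0.0238], [0.4921, 0.102, 0.1138], [0.4992, 0.11, 0.1163]]
```

View pics/d.png

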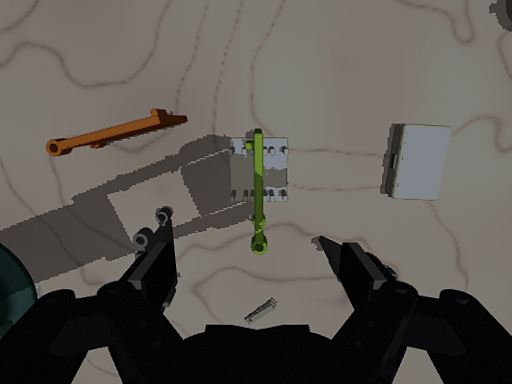

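The wrist view shows the lime door from (258,130) to its barrel at (259,243), central under the gripper. The nearby grey doors may be close to the fingers, so I'll check clearance.

Run:
```python
from h import *
for n in ['scene0','side0','w1']:
    z=np.load(n+'.npz'); P=cloud(z['d'],z['K'],z['D'],z['T']); X,Y,Z=np.nan_to_num(P).transpose(2,0,1)
    k=(X>.40)&(X<.60)&(Y>.09)&(Y<.19)&(Z>.05)&(Z<.2)&~((X>.478)&(X<.512))
    print(n,k.sum(),P[k].round(3).tolist()[::6][:25])
plan([.4934,.1415,.092],85.8,6,1)
```

```text
scene0 0 []
side0 0 []
w1 0 []
[0.4935 0.1683 0.2489] 85.72 tilt [-0.001  0.    -1.   ]
[[1, -4.5, 0.3, 26.1, -0.01], [1, -4.5, 0.3, 26.1, -0.01], [1, -4.5, 0.3, 26.1, -0.01], [1, -4.5, 0.3, 26.1, -0.01], [1, -4.5, 0.3, 26.1, -0.01], [1, -4.5, 0.3, 26.1, -0.01]]
```

jog_arm(
  motion=[
    [1,-9,1,0,0],
    [1,-9,1,15,0],
    [1,-9,0,28,0],
    [1,0,0,32,0],
    [1,0,0,32,0],
    [1,0,0,28,0],
    [1,0,0,15,0],
    [1,0,0,7,0],
    [1,0,0,0,0],
  ],
)

```text
time: 2.62
tool_pos: [0.4914, 0.1419, 0.0903]
tcp_rot: [-2.298, -2.139, 0.006]
wrist_force: [0.1, -0.2, 0.6]
width: 1.003
grip_force: 0.0
```

jog_arm(
  motion=[
    [-1,0,0,0,0],
    [-1,0,0,0,0],
    [-1,0,0,0,0],
    [-1,0,0,0,0],
    [-1,0,0,0,0],
    [-1,0,0,0,0],
    [-1,0,0,0,0],
    [-1,0,0,0,0],
    [-1,0,0,0,0],
    [-1,0,0,0,0],
  ],
  force=70,
)

```text
time: 3.45
tool_pos: [0.4943, 0.1416, 0.093]
tcp_rot: [2.301, 2.138, 0.001]
wrist_force: [-0.6, -0.7, 5.9]
width: 0.09
grip_force: 69.2
```

jog_arm(
  motion=[
    [-1,0,0,-8,0],
    [-1,0,0,-14,0],
    [-1,0,0,-20,0],
    [-1,0,0,-22,0],
    [-1,0,0,-22,0],
    [-1,0,0,-15,0],
    [-1,-15,0,0,0],
    [-1,-25,5,0,0],
    [-1,-25,5,0,-0.5],
    [-1,-25,5,0,-0.5],
  ],
)

```text
time: 4.28
tool_pos: [0.5015, 0.0501, 0.193]
tcp_rot: [-2.281, -2.159, 0.001]
wrist_force: [0.2, -0.1, -2.0]
width: 0.093
grip_force: 68.8
```

jog_arm(
  motion=[
    [-1,-25,5,0,-0.5],
    [-1,-25,5,0,-0.5],
    [-1,-25,5,0,-0.5],
    [-1,-25,5,0,-0.5],
    [-1,-20,5,0,-0.5],
    [-1,-18,5,0,0],
    [-1,-12,3,0,0],
    [-1,0,0,0,0],
    [-1,0,0,0,0],
  ],
)

```text
time: 5.03
tool_pos: [0.5297, -0.1002, 0.1929]
tcp_rot: [-2.236, -2.205, 0.0]
wrist_force: [-0.4, 0.1, -1.2]
width: 0.093
grip_force: 68.7
```

Run:
```python
from h import *
p,R,a=tool(); print(p.round(4),a)
for n in ['wrist','side']:
    im,d,K,D,T=cam(n); np.savez(n+'2.npz',im=im,d=d,K=K,D=D,T=T)
    if n=='wrist': A=cv2.resize(im[130:384,170:350],None,fx=2.3,fy=2.3,interpolation=cv2.INTER_CUBIC)
    else: B=cv2.resize(im[90:200,215:285],None,fx=5,fy=5,interpolation=cv2.INTER_CUBIC)
H=584; A=A[:H];B=B[:H]
A=cv2.copyMakeBorder(A,0,H-A.shape[0],0,0,0);B=cv2.copyMakeBorder(B,0,H-B.shape[0],0,0,0)
print(A.shape,B.shape); save('pics/e.png',np.hstack([A,B]))
```

```text
[ 0.5297 -0.1002  0.1929] 89.19829846395342
(584, 414, 3) (584, 350, 3)
```

View pics/e.png

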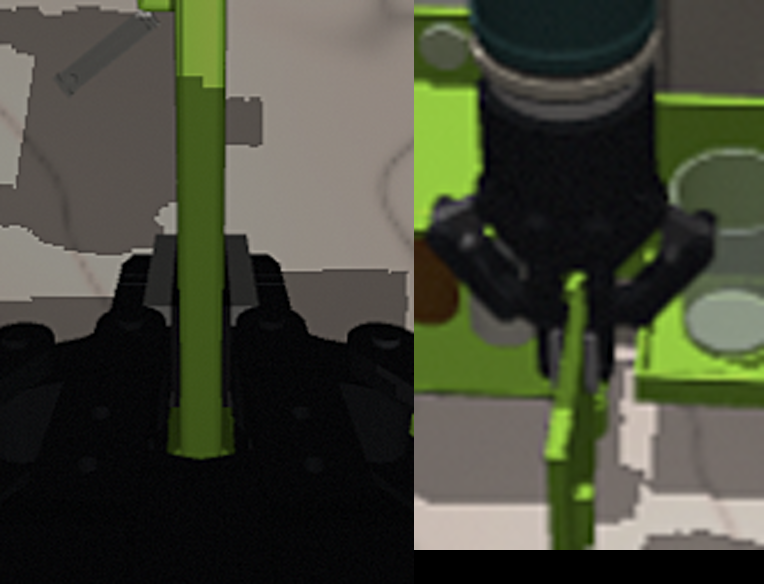

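The door is held upright, but the gripper body hides the pins in both views. I'll lift up and look from a vantage where the pins show beside the door.

jog_arm(
  motion=[
    [-1,0,0,-15,0],
    [-1,0,5,-25,0],
    [-1,-3,10,-25,0],
    [-1,-4,10,-25,0],
    [-1,-5,10,-20,0],
    [-1,-5,15,-12,0],
    [-1,-5,15,0,0],
    [-1,0,5,0,0],
    [-1,0,0,0,0],
    [-1,0,0,0,0],
  ],
)

```text
time: 5.97
tool_pos: [0.5989, -0.1219, 0.3141]
tcp_rot: [-2.232, -2.207, 0.002]
wrist_force: [0.1, 0.2, -1.0]
width: 0.097
grip_force: 68.8
```

Run:
```python
from h import *
p,R,a=tool(); print(p.round(4),a)
im,d,K,D,T=cam('wrist'); np.savez('w3.npz',im=im,d=d,K=K,D=D,T=T)
# project expected pins
c=np.linalg.inv(T)
def pj(X): 
    q=c[:3,:3]@np.array(X)+c[:3,3]; return cv2.projectPoints(q.reshape(1,3),np.zeros(3),np.zeros(3),K,D)[0].ravel().round(1)
print(pj([.537,-.188,.181]),pj([.537,-.188,.106]))
u,v=pj([.537,-.188,.15]).astype(int); print(u,v)
A=cv2.resize(im[v-35:v+45,u-40:u+40],(480,480),interpolation=cv2.INTER_CUBIC)
w=np.load('w1.npz')['im']; B=cv2.resize(w[225:265,240:280],(320,320),interpolation=cv2.INTER_CUBIC)
print('A origin',u-40,v-35)
save('pics/f.png',np.hstack([A,cv2.copyMakeBorder(B,0,160,0,0,0)]))
```

```text
[ 0.5989 -0.1219  0.3141] 89.33947044927145
[200.8 248.7] [211.7 223.3]
205 236
A origin 165 201
```

View pics/f.png

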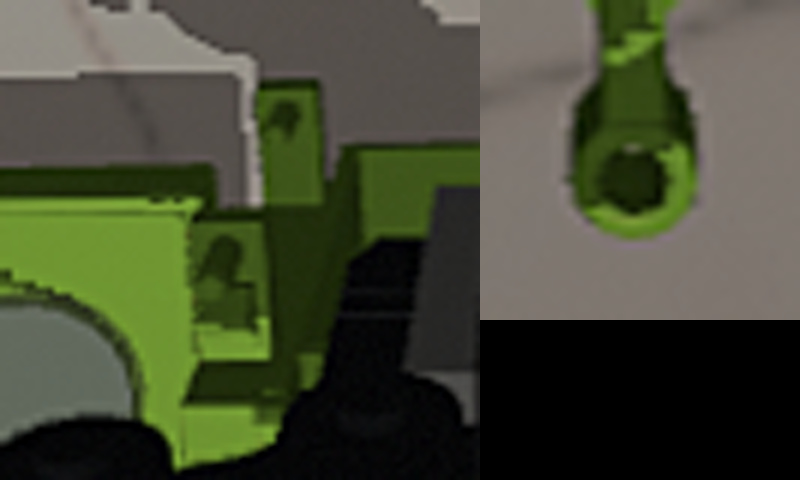

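In the left crop the lower pin is at about (285,115) on its bracket (front corners (258,85) and (320,83)). The upper bracket's front corners are (192,222) and (265,220), with its pin at about (222,262). The right crop shows the door's bore, centred at (153,178) in that crop.

```bash
cat > fit.py <<'E'
from h import *
from scipy.optimize import least_squares
z=np.load('w3.npz'); T,K,D=z['T'],z['K'],z['D']
def pj(X,T):
    c=np.linalg.inv(T); q=np.atleast_2d(X)@c[:3,:3].T+c[:3,3]; return cv2.projectPoints(q,np.zeros(3),np.zeros(3),K,D)[0].reshape(-1,2)
cr=lambda a,o,s:np.array(o)+(np.array(a)+.5)/s-.5
obs=cr([[192,222],[265,220],[258,85],[321,83]],[165,201],6)
th=.006
def pts(p):
    e=np.array([np.cos(th),np.sin(th),0]); n=np.array([-np.sin(th),np.cos(th),0]); f=np.array(p[:3])
    return f+np.array([-.0075*e+.006*n+[0,0,.075],.0075*e+.006*n+[0,0,.075],-.0075*e+.006*n,.0075*e+.006*n])
r=least_squares(lambda p:(pj(pts(p),T)-obs).ravel(),[.537,-.188,.09]); print('foot',r.x.round(4),'res px',r.fun.round(2))
f=r.x; P=(np.array(pj([f+[0,0,.075],f+[0,0,.091],f,f+[0,0,.016]],T))-[165,201]+.5)*6-.5; print('pin foot/top upper, lower in crop',P.round(0).tolist())
C=cloud(z['d'],K,D,T)
for nm,(u0,u1,v0,v1) in dict(up=(198,212,228,236),lo=(265,315,140,195)).items():
    a,b=cr([[u0,v0],[u1,v1]],[165,201],6).round().astype(int); q=C[a[1]:b[1]+1,a[0]:b[0]+1].reshape(-1,3); print(nm,'z',np.nanmedian(q[:,2]).round(4),len(q))
# bore in w1
w=np.load('w1.npz'); Tw=w['T']; px=cr([[153,178]],[240,225],8)
n=cv2.undistortPoints(px.reshape(-1,1,2),K,D).ravel(); ray=Tw[:3,:3]@[n[0],n[1],1]; t=(.115-Tw[2,3])/ray[2]; print('bore w1',(Tw[:3,3]+t*ray).round(4))
cw=cloud(w['d'],K,D,Tw); q=cw[243:252,254:264].reshape(-1,3); print('ring z',np.nanpercentile(q[:,2],[50,90]))
# held door: barrel/panel in w3 and wrist2, in tool coordinates
for nm,tp in (('w1',None),('wrist2',None),('w3',None)):
    s=np.load(nm+'.npz'); tf=np.array(bot.get_calibration('wrist')['tool_from_camera']); 
    Q=cloud(s['d'],K,D,tf); hsv=cv2.cvtColor(s['im'],cv2.COLOR_RGB2HSV); m=(hsv[...,0]>32)&(hsv[...,0]<50)&(hsv[...,1]>130)
    m[:, :225]=0; m[:,295:]=0
    q=Q[m]; zt=-0.033 if nm!='w1' else .124
    q=q[(abs(q[:,2]-zt)<.02)]; 
    k=q[(abs(q[:,2]-np.median(q[:,2]))<.005)]
    print(nm,len(k),'ztop',np.median(k[:,2]).round(4),'x',np.percentile(k[:,0],[1,99]).round(4),'line',cv2.fitLine(np.ascontiguousarray(k[:,:2],dtype=np.float32),cv2.DIST_HUBER,0,.01,.01).ravel().round(4))
E
python3 fit.py
```

```text
foot [ 0.5366 -0.1876  0.0903] res px [-0.52 -0.27  0.5  -0.09 -0.12  0.13  0.15  0.31]
pin foot/top upper, lower in crop [[231.0, 249.0], [214.0, 287.0], [291.0, 110.0], [280.0, 135.0]]
up z 0.1618 6
lo z 0.087 90
bore w1 [0.4911 0.1024 0.115 ]
ring z [0.11210942 0.11545918]
w1 916 ztop 0.1241 x [-0.0513  0.0551] line [ 1.     -0.0064  0.005   0.0014]
wrist2 4840 ztop -0.0318 x [-0.0244  0.0808] line [ 1.00e+00 -2.00e-04  3.47e-02  2.00e-04]
w3 4864 ztop -0.0318 x [-0.0244  0.0808] line [1.00e+00 1.00e-04 3.47e-02 2.00e-04]
```

```bash
cat >> h.py <<'E'
def avg(n=15):
    ps=[];rs=[]
    for i in range(n):
        s=bot.read_state(); ps.append(s['tool_pos']); rs.append(cv2.Rodrigues(np.array(s['tcp_rot'],float))[0]); bot.read_camera('wrist')
    U,_,V=np.linalg.svd(np.mean(rs,0)); R=U@V
    return np.mean(ps,0),R,np.degrees(np.arctan2(R[1,0],R[0,0])),np.std(ps,0)
E
python3 - <<'E'
from h import *
p,R,a,sd=avg(20); print(p.round(5),R[:,2].round(4),a,sd.round(5))
B=np.eye(4);B[:3,:3]=R;B[:3,3]=p
z=dict(np.load('w3.npz')); z['T']=B@np.array(bot.get_calibration('wrist')['tool_from_camera']); np.savez('w3.npz',**z)
E
python3 fit.py | head -4
```

```text
[ 0.59948 -0.12288  0.31509] [-5.e-04  1.e-04 -1.e+00] 89.28196032145891 [0.00042 0.00033 0.0004 ]
foot [ 0.5375 -0.1886  0.0914] res px [-0.46 -0.23  0.56 -0.08 -0.2   0.11  0.08  0.27]
pin foot/top upper, lower in crop [[231.0, 249.0], [215.0, 287.0], [291.0, 110.0], [280.0, 135.0]]
up z 0.1627 6
lo z 0.088 90
```

jog_arm(
  motion=[
    [-1,10,-10,0,0],
    [-1,18,-20,5,0],
    [-1,0,-20,20,0],
    [-1,0,-12,25,0],
    [-1,0,0,25,0],
    [-1,0,0,25,0],
    [-1,0,0,16,0],
    [-1,0,0,8,0],
    [-1,0,0,0,0],
    [-1,0,0,0,0],
  ],
)

```text
time: 7.85
tool_pos: [0.5381, -0.094, 0.1917]
tcp_rot: [-2.235, -2.208, -0.0]
wrist_force: [-0.3, -0.9, -1.1]
width: 0.089
grip_force: 68.8
```

Run:
```python
from h import *
p,R,a,sd=avg(15); print(p.round(5),a,bot.read_state()['wrist_force'])
d=np.array([.5373,-.1485,.191])-p; print('tool mm',(R.T@d*1e3).round(2))
```

```text
[ 0.5387  -0.09435  0.19215] 89.27550863194675 [ 0.70544865 -0.44226614 -1.53775491]
tool mm [-54.16  -0.72   1.17]
```

jog_arm(
  motion=[
    [-1,-8,-0.7,1,0],
    [-1,-10,0,0,0],
    [-1,-10,0,0,0],
    [-1,-10,0,0,0],
    [-1,-8,0,0,0],
    [-1,-5,0,0,0],
    [-1,-3,0,0,0],
    [-1,0,0,0,0],
    [-1,0,0,0,0],
  ],
)

```text
time: 9.35
tool_pos: [0.5367, -0.1484, 0.1903]
tcp_rot: [-2.236, -2.207, -0.0]
wrist_force: [1.0, 0.3, -1.8]
width: 0.093
grip_force: 68.8
```

Run:
```python
from h import *
p,R,a,sd=avg(10); print(p.round(5),a,bot.read_state()['wrist_force'])
im,d,K,D,T=cam('scene'); A=cv2.resize(im[170:290,150:250],None,fx=4,fy=4,interpolation=cv2.INTER_CUBIC)
im,d,K,D,T=cam('side'); B=cv2.resize(im[110:190,220:280],None,fx=6,fy=6,interpolation=cv2.INTER_CUBIC)
save('pics/g.png',np.hstack([A,B]))
```

```text
[ 0.5368  -0.14799  0.19028] 89.29298665740994 [ 0.48708365 -0.05410258 -1.44193414]
```

View pics/g.png

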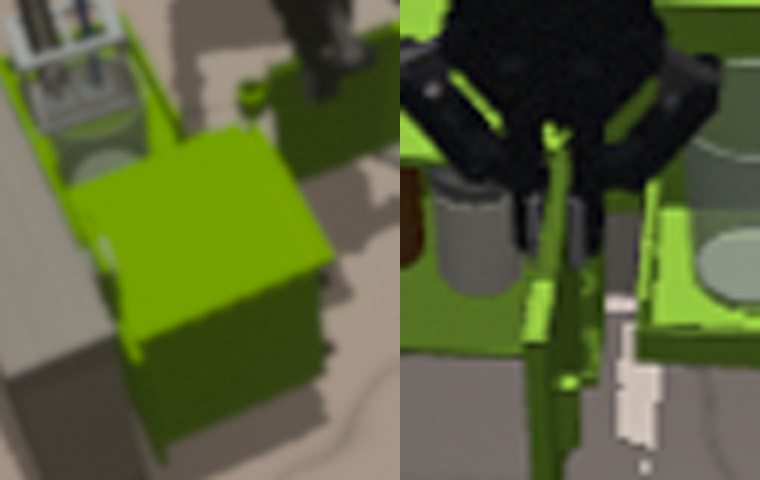

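The left view (scene) shows the upper barrel at (252,95) clear of the roof corner. The right view (side) shows the door at the hinge line with no contact. Now I'll lower it in small steps.

jog_arm(
  motion=[
    [-1,-0.5,0.4,2,0],
    [-1,0,0,3,0],
    [-1,0,0,3,0],
    [-1,0,0,2,0],
    [-1,0,0,1,0],
    [-1,0,0,1,0],
    [-1,0,0,0,0],
    [-1,0,0,0,0],
  ],
)

```text
time: 10.62
tool_pos: [0.5372, -0.1488, 0.1782]
tcp_rot: [-2.235, -2.207, 0.0]
wrist_force: [0.2, 0.3, -1.7]
width: 0.095
grip_force: 68.8
```

jog_arm(
  motion=[
    [-1,0,0,1,0],
    [-1,0,0,1,0],
    [-1,0,0,0,0],
  ],
)

```text
time: 10.87
tool_pos: [0.5371, -0.1488, 0.1761]
tcp_rot: [-2.235, -2.207, 0.0]
wrist_force: [-0.2, 0.1, -1.5]
width: 0.093
grip_force: 68.8
```

jog_arm(
  motion=[
    [-1,0,0,1,0],
    [-1,0,0,1,0],
    [-1,0,0,0,0],
  ],
)

```text
time: 11.12
tool_pos: [0.5369, -0.1487, 0.174]
tcp_rot: [-2.235, -2.207, 0.001]
wrist_force: [-0.3, -0.8, -2.3]
width: 0.093
grip_force: 68.8
```

jog_arm(
  motion=[
    [-1,0,0,1,0],
    [-1,0,0,1,0],
    [-1,0,0,0,0],
  ],
)

```text
time: 11.37
tool_pos: [0.5369, -0.1487, 0.1719]
tcp_rot: [-2.235, -2.207, 0.0]
wrist_force: [-0.7, 0.1, -1.5]
width: 0.093
grip_force: 68.8
```

jog_arm(
  motion=[
    [-1,0,0,1,0],
    [-1,0,0,1,0],
    [-1,0,0,0,0],
  ],
)

```text
time: 11.62
tool_pos: [0.537, -0.1488, 0.17]
tcp_rot: [-2.235, -2.207, 0.0]
wrist_force: [-1.5, -0.6, -0.9]
width: 0.092
grip_force: 68.8
```

jog_arm(
  motion=[
    [-1,0,-0.3,1,0],
    [-1,0,0,1,0],
    [-1,0,0,0,0],
  ],
)

```text
time: 11.87
tool_pos: [0.5369, -0.1487, 0.1681]
tcp_rot: [-2.235, -2.207, -0.0]
wrist_force: [-0.1, -0.5, -1.1]
width: 0.095
grip_force: 68.8
```

jog_arm(
  motion=[
    [-1,0,0,1,0],
    [-1,0,0,0,0],
    [-1,0,0,0,0],
  ],
)

```text
time: 12.12
tool_pos: [0.5369, -0.1487, 0.1672]
tcp_rot: [-2.235, -2.207, -0.0]
wrist_force: [-0.8, 0.6, -2.0]
width: 0.092
grip_force: 68.8
```

jog_arm(
  motion=[
    [-1,0,0,1,0],
    [-1,0,0,0,0],
    [-1,0,0,0,0],
  ],
)

```text
time: 12.37
tool_pos: [0.5369, -0.1488, 0.1662]
tcp_rot: [2.235, 2.207, 0.0]
wrist_force: [-0.4, 0.0, -2.3]
width: 0.095
grip_force: 68.8
```

Now pressing gently, 1 mm at a time, watching for the tongue.

jog_arm(
  motion=[
    [-1,0,0,1,0],
    [-1,0,0,0,0],
    [-1,0,0,0,0],
  ],
)

```text
time: 12.62
tool_pos: [0.5369, -0.1487, 0.1652]
tcp_rot: [-2.235, -2.207, -0.0]
wrist_force: [-0.1, 0.1, -1.4]
width: 0.092
grip_force: 68.8
```

jog_arm(
  motion=[
    [-1,0,0,1,0],
    [-1,0,0,0,0],
    [-1,0,0,0,0],
  ],
)

```text
time: 12.87
tool_pos: [0.537, -0.1487, 0.1646]
tcp_rot: [2.235, 2.207, 0.0]
wrist_force: [-1.2, 0.7, 1.4]
width: 0.094
grip_force: 69.2
```

jog_arm(
  motion=[
    [-1,0,0,1,0],
    [-1,0,0,0,0],
    [-1,0,0,0,0],
  ],
)

```text
time: 13.12
tool_pos: [0.537, -0.1487, 0.1635]
tcp_rot: [2.235, 2.207, 0.0]
wrist_force: [-1.8, 1.7, 2.4]
width: 0.089
grip_force: 69.4
```

jog_arm(
  motion=[
    [-1,0,0,1,0],
    [-1,0,0,0,0],
    [-1,0,0,0,0],
  ],
)

```text
time: 13.37
tool_pos: [0.5371, -0.1488, 0.1627]
tcp_rot: [2.235, 2.207, 0.0]
wrist_force: [-1.5, 1.8, 3.9]
width: 0.092
grip_force: 69.7
```

jog_arm(
  motion=[
    [-1,0,0,1,0],
    [-1,0,0,0,0],
    [-1,0,0,0,0],
  ],
)

```text
time: 13.62
tool_pos: [0.5372, -0.1488, 0.1623]
tcp_rot: [2.235, 2.207, 0.001]
wrist_force: [-3.1, 2.8, 7.6]
width: 0.093
grip_force: 70.2
```

jog_arm(
  motion=[
    [-1,0,0,0.7,0],
    [-1,0,0,0,0],
    [-1,0,0,0,0],
  ],
)

```text
time: 13.87
tool_pos: [0.5368, -0.1486, 0.1602]
tcp_rot: [-2.235, -2.207, -0.0]
wrist_force: [-0.6, 2.3, -0.2]
width: 0.094
grip_force: 69.1
```

jog_arm(
  motion=[
    [-1,0,0,0.7,0],
    [-1,0,0,0,0],
    [-1,0,0,0,0],
  ],
)

```text
time: 14.12
tool_pos: [0.5368, -0.1486, 0.1597]
tcp_rot: [-2.235, -2.207, -0.0]
wrist_force: [-1.3, 2.6, 2.1]
width: 0.098
grip_force: 69.4
```

jog_arm(
  motion=[
    [-1,0,0,0.7,0],
    [-1,0,0,0,0],
    [-1,0,0,0,0],
  ],
)

```text
time: 14.37
tool_pos: [0.537, -0.1486, 0.1596]
tcp_rot: [-2.235, -2.207, -0.0]
wrist_force: [-2.2, 3.7, 5.6]
width: 0.091
grip_force: 69.9
```

jog_arm(
  motion=[
    [-1,0,0,0.5,0],
    [-1,0,0,0,0],
    [-1,0,0,0,0],
  ],
)

```text
time: 14.62
tool_pos: [0.537, -0.1485, 0.1595]
tcp_rot: [-2.236, -2.207, -0.001]
wrist_force: [-3.5, 3.7, 7.6]
width: 0.095
grip_force: 70.2
```

The tongue snapped at z 0.1623, and a firm stop followed at 0.1595. The door is home; next I release, retreat and go round to the outer face.

jog_arm(
  motion=[
    [-1,0,0,-1.8,0],
    [-1,0,0,0,0],
    [-0.7,0,0,0,0],
    [-0.5,0,0,0,0],
    [-0.4,0,0,0,0],
    [-0.4,0,0,0,0],
  ],
)

```text
time: 15.12
tool_pos: [0.5371, -0.1491, 0.1605]
tcp_rot: [2.235, 2.207, -0.0]
wrist_force: [0.5, -0.4, -1.2]
width: 0.304
grip_force: 0.0
```

jog_arm(
  motion=[
    [-0.4,0,0,-5,0],
    [-0.4,0,0,-15,0],
    [-0.4,0,0,-20,0],
    [-0.4,0,0,-20,0],
    [-1,10,-10,-5,0],
    [-1,15,-15,0,0],
    [-1,15,-15,0,0],
    [-1,10,-10,0,0],
    [-1,0,0,0,0],
    [-1,0,0,0,0],
  ],
)

```text
time: 15.95
tool_pos: [0.4875, -0.098, 0.2259]
tcp_rot: [2.233, 2.208, 0.001]
wrist_force: [-0.4, -0.1, 0.2]
width: -0.002
grip_force: 0.0
```

Run:
```python
from h import *
p,R,a,sd=avg(6); print(p.round(4),a,bot.read_state()['width'],bot.read_state()['q'].round(2))
im,d,K,D,T=cam('wrist'); save('pics/i.png',im)
P=cloud(d,K,D,T); hsv=cv2.cvtColor(im,cv2.COLOR_RGB2HSV); m=(hsv[...,0]>32)&(hsv[...,0]<50)&(hsv[...,1]>130)
q=P[m]; q=q[(abs(q[:,2]-.191)<.007)&(q[:,1]>-.175)]; print(len(q),np.percentile(q,[1,50,99],axis=0).round(4).tolist(),cv2.fitLine(np.ascontiguousarray(q[:,:2],dtype=np.float32),cv2.DIST_HUBER,0,.01,.01).ravel())
H=np.array([.537,-.189]); prev=p[:2]
for f in [98,85,75,65,55,45,35,25,15,8,3,0]:
    t=np.radians(f); n=np.array([-np.sin(t),np.cos(t)]); X=H+.09*np.array([np.cos(t),np.sin(t)])+(.0045+.0145*np.sin(t)+.011*np.cos(t))*n
    d=(X-prev)*1e3; prev=X; print(f,X.round(4),'tool',(R[:2,:2].T@d).round(1))
```

```text
[ 0.488  -0.0985  0.2257] 89.28300970804293 -0.0028836900901702094 [-0.25 -0.07  1.98 -0.    1.23 -0.24]
1326 [[0.53, -0.134, 0.1847], [0.5339, -0.098, 0.1888], [0.539, -0.0657, 0.1909]] [ 0.0052815  -0.99998605  0.53403646 -0.0985653 ]
98 [ 0.5073 -0.1023] tool [-3.6 19.4]
85 [ 0.525  -0.0976] tool [ 4.9 17.6]
75 [ 0.5397 -0.0965] tool [ 1.3 14.6]
65 [ 0.5548 -0.098 ] tool [-1.3 15.2]
55 [ 0.57   -0.1023] tool [-4.1 15.3]
45 [ 0.5847 -0.1094] tool [-7.  14.8]
35 [ 0.5982 -0.1195] tool [-9.9 13.6]
25 [ 0.6099 -0.1323] tool [-12.7  11.8]
15 [ 0.619  -0.1475] tool [-15.1   9.4]
8 [ 0.6237 -0.1592] tool [-11.7   4.8]
3 [ 0.626  -0.1681] tool [-8.8  2.4]
0 [ 0.627  -0.1735] tool [-5.4  1. ]
```

View pics/i.png

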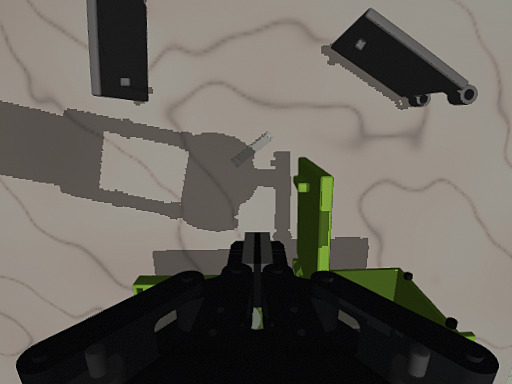

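The wrist view shows the door hanging free at about 90° open: top edge at (327,220), pull at (303,187) facing the gripper. Next I descend beside it and sweep it shut.

jog_arm(
  motion=[
    [-1,-3,0,15,0],
    [-1,0,0,20,0],
    [-1,0,0,15,0],
    [-1,0,0,4,0],
    [-1,0,10,0,0],
    [-1,0,10,0,0],
    [-1,3,8,0,0],
    [-1,2,9,0,0],
  ],
)

```text
time: 16.97
tool_pos: [0.5267, -0.0967, 0.1729]
tcp_rot: [2.234, 2.206, 0.002]
wrist_force: [-0.3, -0.4, 0.5]
width: -0.003
grip_force: 0.1
```

jog_arm(
  motion=[
    [-1,1,7,0,0],
    [-1,0.5,7.5,0,0],
    [-1,-0.5,7.5,0,0],
    [-1,-1,7.5,0,0],
    [-1,-2,7.5,0,0],
    [-1,-2,7.5,0,0],
    [-1,-3,7.5,0,0],
    [-1,-4,7.5,0,0],
    [-1,-5,7,0,0],
    [-1,-5,7,0,0],
  ],
)

```text
time: 17.8
tool_pos: [0.5984, -0.1192, 0.1714]
tcp_rot: [-2.235, -2.207, 0.0]
wrist_force: [-0.7, 0.6, 0.1]
width: 0.002
grip_force: 0.2
```

Run:
```python
from h import *
p,R,a,sd=avg(4); print(p.round(4),a)
P,im=None,None
im,d,K,D,T=cam('wrist'); P=cloud(d,K,D,T); hsv=cv2.cvtColor(im,cv2.COLOR_RGB2HSV); m=(hsv[...,0]>32)&(hsv[...,0]<50)&(hsv[...,1]>130)
q=P[m]; q=q[(abs(q[:,2]-.19)<.006)&(q[:,1]>-.175)]; print(len(q),np.percentile(q,[1,50,99],axis=0).round(4).tolist(),cv2.fitLine(np.ascontiguousarray(q[:,:2],dtype=np.float32),cv2.DIST_HUBER,0,.01,.01).ravel())
```

```text
[ 0.5989 -0.1195  0.1715] 89.24646378057774
741 [[0.5847, -0.1458, 0.1842], [0.6242, -0.1186, 0.1882], [0.6338, -0.1107, 0.1904]] [ 0.74306035  0.6692244   0.6226569  -0.11964962]
```

jog_arm(
  motion=[
    [-1,-6,6,0,0],
    [-1,-6,6,0,0],
    [-1,-7,5,0,0],
    [-1,-8,4,0,0],
    [-1,-6,3,0,0],
    [-1,-6,2,0,0],
    [-1,-5,1,0,0],
    [-1,0,0,0,0],
  ],
)

```text
time: 18.72
tool_pos: [0.6244, -0.1642, 0.1714]
tcp_rot: [2.236, 2.206, -0.0]
wrist_force: [0.1, 0.8, -0.4]
width: -0.002
grip_force: 0.0
```

jog_arm(
  motion=[
    [-1,-3,0,0,0],
    [-1,0,0,0,0],
    [-1,0,0,0,0],
  ],
)

```text
time: 18.97
tool_pos: [0.624, -0.1658, 0.1715]
tcp_rot: [-2.235, -2.207, 0.0]
wrist_force: [0.5, -0.2, 0.0]
width: 0.003
grip_force: 0.0
```

jog_arm(
  motion=[
    [-1,-2,0,0,0],
    [-1,0,0,0,0],
    [-1,0,0,0,0],
  ],
)

```text
time: 19.22
tool_pos: [0.6241, -0.1678, 0.1715]
tcp_rot: [-2.235, -2.208, 0.0]
wrist_force: [-0.3, -0.7, 0.1]
width: -0.005
grip_force: 0.1
```

jog_arm(
  motion=[
    [-1,-2,0,0,0],
    [-1,-1,0,0,0],
    [-1,0,0,0,0],
  ],
)

```text
time: 19.47
tool_pos: [0.6242, -0.171, 0.1715]
tcp_rot: [2.235, 2.207, -0.0]
wrist_force: [0.1, -0.1, 0.5]
width: 0.001
grip_force: 0.1
```

jog_arm(
  motion=[
    [-1,-1.5,0,0,0],
    [-1,0,0,0,0],
    [-1,0,0,0,0],
  ],
)

```text
time: 19.72
tool_pos: [0.6241, -0.1725, 0.1715]
tcp_rot: [2.236, 2.207, 0.0]
wrist_force: [0.8, -0.6, -0.1]
width: -0.002
grip_force: 0.1
```

jog_arm(
  motion=[
    [-1,-1.5,0,0,0],
    [-1,0,0,0,0],
    [-1,0,0,0,0],
  ],
)

```text
time: 19.97
tool_pos: [0.6241, -0.174, 0.1715]
tcp_rot: [-2.236, -2.207, 0.0]
wrist_force: [0.7, -0.4, -0.5]
width: 0.001
grip_force: 0.1
```

```bash
cat > dr.py <<'E'
from h import *
for n in ['scene','side']:
    im,d,K,D,T=cam(n); P=cloud(d,K,D,T); hsv=cv2.cvtColor(im,cv2.COLOR_RGB2HSV); m=(hsv[...,0]>32)&(hsv[...,0]<50)&(hsv[...,1]>130)
    q=P[m]; q=q[(q[:,2]>.09)&(q[:,2]<.185)&(q[:,1]>-.197)&(q[:,1]<-.10)&(q[:,0]>.555)&(q[:,0]<.67)]
    print(n,len(q),np.percentile(q,[1,50,99],axis=0).round(4).tolist() if len(q) else '')
    if len(q)>50:
        l=cv2.fitLine(np.ascontiguousarray(q[:,:2],dtype=np.float32),cv2.DIST_HUBER,0,.01,.01).ravel(); print(l, np.degrees(np.arctan2(l[1],l[0])))
E
python3 dr.py
python3 - <<'E'
from h import *
im,d,K,D,T=cam('side'); A=cv2.resize(im[90:190,190:290],None,fx=5,fy=5)
im,d,K,D,T=cam('wrist'); save('pics/j.png',np.hstack([A[:384,:],im[:,128:408]]))
E
```

```text
scene 113 [[0.6335, -0.1968, 0.0922], [0.6535, -0.1935, 0.142], [0.6577, -0.1805, 0.1838]]
[ 0.9988813   0.04728775  0.64793277 -0.19364788] 2.7103994
side 1012 [[0.5558, -0.187, 0.091], [0.6007, -0.1826, 0.1367], [0.656, -0.1721, 0.1838]]
[ 0.9998797   0.0155103   0.60583913 -0.18285453] 0.8887104
```

View pics/j.png

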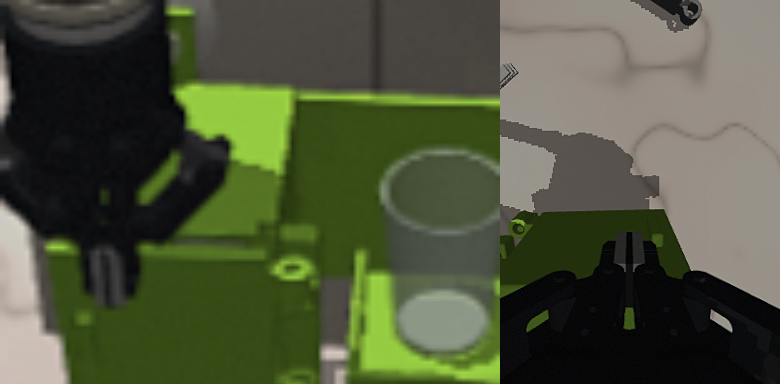

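The side view shows the door nearly shut, with its upper barrel at (292,268) and the finger on its face at (110,275). I'll continue gently until it bears on the bumpers.

jog_arm(
  motion=[
    [-1,-1.5,0,0,0],
    [-1,0,0,0,0],
    [-1,0,0,0,0],
  ],
)

```text
time: 20.42
tool_pos: [0.6241, -0.1746, 0.1715]
tcp_rot: [-2.235, -2.207, -0.001]
wrist_force: [-0.9, 4.2, 1.5]
width: -0.001
grip_force: 2.0
```

jog_arm(
  motion=[
    [-1,-1,0,0,0],
    [-1,0,0,0,0],
    [-1,0,0,0,0],
  ],
)

```text
time: 20.67
tool_pos: [0.6241, -0.1748, 0.1715]
tcp_rot: [-2.234, -2.206, -0.003]
wrist_force: [0.2, 6.4, 1.8]
width: -0.001
grip_force: 3.4
```

jog_arm(
  motion=[
    [-1,-1,0,0,0],
    [-1,0,0,0,0],
    [-1,0,0,0,0],
  ],
)

```text
time: 20.92
tool_pos: [0.6242, -0.1749, 0.1716]
tcp_rot: [-2.233, -2.206, -0.004]
wrist_force: [1.1, 8.4, 2.6]
width: -0.002
grip_force: 4.5
```

Firm contact, so I back off and check.

jog_arm(
  motion=[
    [-1,3,0,0,0],
    [-1,3,0,0,0],
    [-1,15,0,-5,0],
    [-1,30,0,-15,0],
    [-1,35,0,-30,0],
    [-1,35,0,-35,0],
    [-1,35,0,-35,0],
    [-1,35,0,-20,0],
    [-1,0,0,0,0],
    [-1,0,0,0,0],
  ],
)

```text
time: 21.75
tool_pos: [0.6273, 0.0013, 0.3005]
tcp_rot: [2.229, 2.208, 0.005]
wrist_force: [-0.2, -0.5, -0.1]
width: 0.0
grip_force: 0.0
```

```bash
python3 dr.py
python3 - <<'E'
from h import *
print(bot.read_state()['tool_pos'])
im,d,K,D,T=cam('side'); A=cv2.resize(im[80:190,190:330],None,fx=5,fy=5,interpolation=cv2.INTER_CUBIC); save('pics/k.png',A)
E
```

```text
scene 117 [[0.629, -0.1962, 0.0925], [0.6504, -0.1914, 0.1409], [0.6575, -0.1787, 0.1834]]
[ 0.998578    0.05331018  0.6445643  -0.1912587 ] 3.055897
side 1061 [[0.5555, -0.1856, 0.091], [0.6032, -0.1812, 0.1393], [0.6546, -0.1703, 0.184]]
[ 0.99962324  0.02744752  0.6114749  -0.1807512 ] 1.5728242
[ 0.62577073 -0.00085513  0.29696893]
```

View pics/k.png

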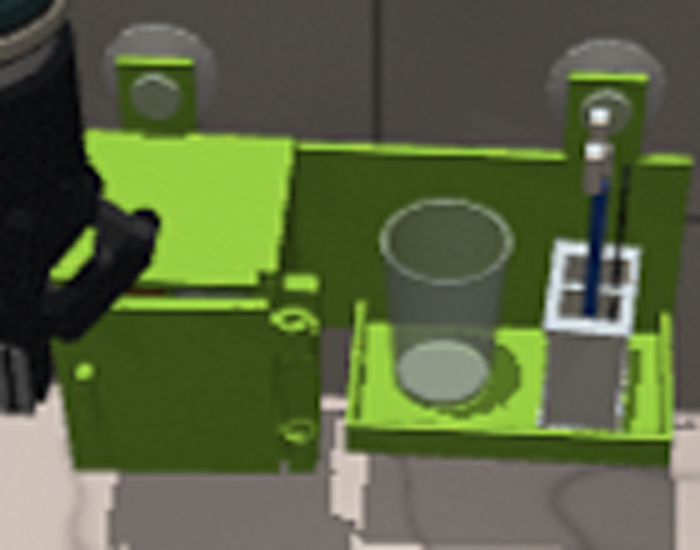

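The side view shows the door on its pins, but there seems to be a slit under the roof lip at (150-260,293). I'll move clear and measure the angle.

jog_arm(
  motion=[
    [-1,35,0,-10,0],
    [-1,40,0,-10,0],
    [-1,40,0,-10,0],
    [-1,40,0,0,0],
    [-1,30,0,0,0],
    [-1,0,0,0,0],
    [-1,0,0,0,0],
  ],
)

```text
time: 22.48
tool_pos: [0.6281, 0.1842, 0.3253]
tcp_rot: [-2.233, -2.208, 0.005]
wrist_force: [0.4, -0.2, 1.0]
width: -0.003
grip_force: 0.0
```

```bash
cat > ang.py <<'E'
from h import *
import sys
s0=np.load('side0.npz'); P0=cloud(s0['d'],s0['K'],s0['D'],s0['T'])
ds=[];
for i in range(4): im,d,K,D,T=cam('side'); ds.append(np.where(d==0,np.nan,d))
d=np.nanmean(ds,0); P=cloud(np.nan_to_num(d),K,D,T); hsv=cv2.cvtColor(im,cv2.COLOR_RGB2HSV); m=(hsv[...,0]>32)&(hsv[...,0]<50)&(hsv[...,1]>130)
def plane(q):
    for _ in range(6):
        A=np.c_[q[:,0]-.6,q[:,2]-.14,np.ones(len(q))]; c=np.linalg.lstsq(A,q[:,1],rcond=None)[0]; r=q[:,1]-A@c; q=q[abs(r)<max(2*r.std(),.0008)]
    return c,len(q),r.std()
q=P[m]; q=q[(q[:,2]>.085)&(q[:,2]<.183)&(abs(q[:,1]+.18)<.02)&(q[:,0]>.555)&(q[:,0]<.65)]
c,n,s=plane(q); print('door yaw deg',np.degrees(c[0]),'tilt',np.degrees(c[1]),'y',c[2],n,s)
# wall / back plate reference on side0
X,Y,Z=np.nan_to_num(P).transpose(2,0,1)
k=(hsv[...,1]<60)&(Z>.215)&(Z<.285)&(X>.33)&(X<.7)&(abs(Y+.325)<.03); q=P[k]; q=q[:, :]
A=np.c_[q[:,0]-.5,q[:,2]-.25,np.ones(len(q))]
for _ in range(6):
    A=np.c_[q[:,0]-.5,q[:,2]-.25,np.ones(len(q))]; c=np.linalg.lstsq(A,q[:,1],rcond=None)[0]; r=q[:,1]-A@c; q=q[abs(r)<max(2*r.std(),.001)]
print('wall yaw',np.degrees(c[0]),c[2],len(q))
k=m&(abs(Z-.2)<.008)&(X>.555)&(X<.65)&(Y<-.2); print('roof z',np.median(Z[k]))
t=P[m&(X>.57)&(X<.64)&(Y>-.2)&(Z>.18)&(Z<.2)]; print('doortop z',np.percentile(t[:,2],[50,90,99]),np.percentile(t[:,1],[1,50,99]))
A=cv2.resize(im[125:185,195:260],None,fx=9,fy=9,interpolation=cv2.INTER_CUBIC); save('pics/l%s.png'%sys.argv[1],A)
E
python3 ang.py 1
```

```text
door yaw deg 1.427147307227882 tilt -0.38922802838764525 y -0.18127776418612845 919 0.0006435830690137488
wall yaw 0.6013420500914604 -0.3255394634255847 2639
roof z 0.19942423112300967
doortop z [0.18918105 0.19941332 0.19982794] [-0.19952312 -0.18635819 -0.17984211]
```

View pics/l1.png

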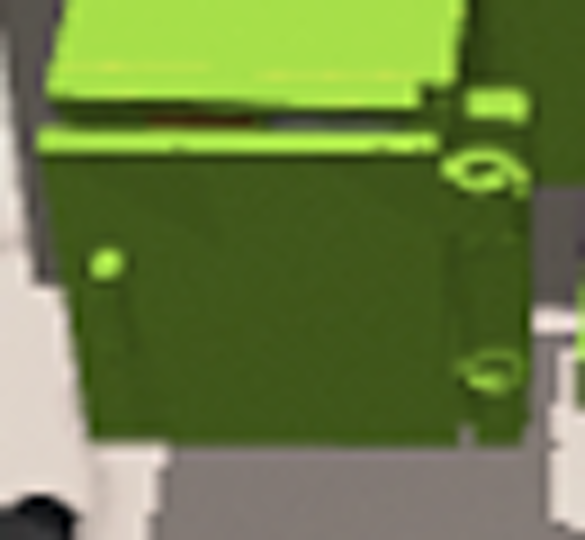

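```bash
python3 -c "
from workcell import bot
print(bot.finish_job())"
```

```text
the job is handed in; nothing more can be done
None
```

The door is back on both pins, pressed past the tongue to a firm stop and swung against its bumpers. It measured about 0.8° from fully shut, the arm was clear, and I handed the job in at about 23 s; no verdict was returned.

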